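# Close up the spacer row in the deck-drilling jig

### The job

Close up the row in the deck-drilling jig: stand the long aluminium spacer from the bench in the jig's channel, behind the short one on the gate's side, and push the row home until both spacers butt flush against each other and the end stop with no gap. Only then swing the keeper gate shut onto its catch. Leave the wheel, baseplate, cup and hex key set where they are.

Things in the scene. Friction and masses are not known exactly. Their poses are not given: they have to be found in the camera images.
- jig: Deck-drilling jig fixed to the bench, place and yaw vary. Origin: bench level, channel centre line, where the finished row's gate-side end lies. +x runs along the channel from the open gate side (nearer the robot) to the end stop, +y left. Plywood base x -110..160, y +-62 mm; channel floor 12 mm above the bench. Finished row: long spacer centred at x = 35, short one at x = 100, y = 0.
- channel_mouth (a point): Point on the channel floor (12 mm above the bench), centre line, jig x = 0. Beyond it, at x 0..130, guide walls 12 mm high above the floor stand 55 mm apart, flared over the first 15 mm; in front of it, at x -110..0, the floor is open, clear of the beam.
- stop_face (a point): Centre of the foot of the end stop's face: jig x = 130, on the channel floor (12 mm above the bench). The stop is 100 mm wide and 62 mm high above the bench.
- beam_edge (a point): Middle of the lower front edge of the grey drill-guide beam that bridges the channel: jig x = 0, y = 0, 84 mm above the bench. The beam covers x 0..45, y +-62, z 84..160 mm (bushings on top to 164), on posts at |y| 46..62. A vertical gripper does not fit near x = 0: tilt the tool 25 to 45 degrees, hand leaning back to -x.
- gate (a joint): Keeper gate's angle, rad: 0 = shut across the channel; grows to 2.6 as it swings out to the jig's -x (pi/2) and on to +y. Steel bar 8 mm thick, 4 to 89 mm from its hinge axis, 14.5 to 41.5 mm above the bench; shut, its outer face is at jig x = -13, inner at -5. Stays where left; the last 0.15 rad needs about 3 N at the free end to click past a catch near 0.08 rad, which then holds it at 0.
- gate_hinge (a point): Point on the gate's vertical hinge axis, 14.5 mm above the bench, fixed in the jig at x = -9, y = 49 mm; the pin is 12 mm thick, top 46 mm above the bench. Shut, the gate runs from here along the jig's -y to the sprung-ball catch, in a housing at jig x -25..-3, y -62..-49, 38 mm high.
- short_spacer: Rectangular aluminium block 60 x 50 x 45 mm (x, y, z), about 0.2 kg, standing in the jig's channel 12 to 35 mm short of the end stop. Origin: centre of its underside; x is its length.
- long_spacer: The loose piece: rectangular aluminium block 70 x 50 x 45 mm (x, y, z), about 0.24 kg, lying flat on the bench left or right of the jig. Origin: centre of its underside; x is its 70 mm length, grip it across the 50 mm of y. Either end may lead.
- wheel: Bystander: cream longboard wheel lying flat, 70 mm diameter, 50 mm high. Origin: centre of its underside.
- baseplate: Bystander: bronze truck baseplate, 80 x 56 mm, 44 mm high over its pin. Origin: centre of its underside, x along the 80 mm.
- cup: Bystander: blue plastic bushing cup, 64 mm diameter, 55 mm high, open upward. Origin: centre of its underside.
- hex_set: Bystander: hex keys upright in a red holder 75 x 26 x 28 mm, keys to 73 mm high and 18 mm out to +y. Origin: centre of its underside.
Not all that is in view belongs to the job. Leave any yellow look-alike of the long_spacer alone.

How it is judged:
By the outcome, as a careful person would: the job done as asked, in the order asked, and still so for the second after the job is handed in, with the robot touching nothing.
It also fails if it takes over 61 s, if anything falls off the work surface, if the arm or the gripper's body presses on something with over 40 N, if the wrist force passes 120 N, or if a joint passes its speed limit or range.

### The arm

A 6-joint arm with a two-finger parallel gripper is mounted at the origin on the work surface. World frame = base frame: x ahead of the robot, y to its left, z up, the work surface at z = 0. Lengths are in m, angles in rad, forces in N, time in s.
With the tool pointing down it reaches from about 0.4 to 0.825 m from the base axis. Payload 7 kg.
Tool frame: the origin (TCP) lies on the centre line of the jaws, within the pads' length; the fingertips stand 22 mm ahead of it and the grasp point (between the pads) lies 3 mm ahead of it; z points along the fingers, y is the line along which they close (so a half turn about z gives the same grasp; the last joint's range is limited). The gripper opens to 88 mm and grips with 3 to 60 N. Pads are 19 mm wide; open, the fingers measure 130 mm over their backs; the gripper's body (78 mm by 193 mm) begins 47 mm behind the grasp point.
Start: joints at [-0.987, 0.359, 0.012, 0, -1.224, -0.288], TCP at [0.197, -0.646, 0.249] pointing down, gripper open.
Joint ranges: [-3.07, 3.07], [-1.43, 2.12], [-1.02, 1.25], [-3.03, 1.67], [-3.05, -0], [-3.03, 3.03]. Speed limits (rad/s): [2.39, 2.39, 3.01, 3.14, 3.14, 3.14].

### API

Orientations are given as [roll, pitch, yaw] about the fixed x, y, z axes, in that order (R = Rz(yaw) Ry(pitch) Rx(roll)).
In Python, from station import arm gives the robot as it stands.
- The arm moves only by the tool arm_command, never from a script. Its argument "series" is one flat list of numbers, 7 for each row, row after row: the turn, a rotation vector about the tool's x, y, z each as a share of 90 degrees, from -1 to 1, then the shift along the tool's x, y, z each as a share of 0.1 m, from -1 to 1, then the opening, from 0 (shut) to 1 (fully open). A call has 1 to 8 rows; each row is the pose to reach, as a shift and turn from the pose commanded when the call began, along the tool's axes at that moment; what a row does not reach only later rows make up. A row lasts 1/8 s, in which the tool goes at most 62.5 mm and 10.7 degrees, less where a joint would pass 70% of its speed; a pose out of reach is approached as far as the arm can. A call with a number of a shift or a turn outside -1 to 1 is refused whole. A call with a gripper value outside its range is refused whole. The fingers move at their own pace and stop on an object; "force" is the grip in N (left out, the last holds). Time passes only in rows, so rows that repeat a pose let the fingers close. It gives the time, the measured TCP pose, the force, the opening and the grip force at its end, in the units of the state.
- arm.get_state(): the state, without advancing time (a new reading comes with each control period).
- arm.grab_frame(name): name is "scene" or "top" or "wrist"; returns the picture (480x640x3 uint8, blue, green, red); there is no depth.
- arm.camera_model(name): a dict with "fovy" (degrees; the focal length in pixels is half the picture's height over the tangent of half this angle, whatever the lens; pixels are square), "cx", "cy" (the principal point, pixels), "pose" (4x4, takes a point from camera to world coordinates). Camera axes: x right, y down, z forward; pixel columns grow to the right and rows downward; lengths in m; the calibration is good to about 2 mm. A picture is of the moment at which its call begins: read the wrist's pose just before it. camera_model takes no time and is no camera call; for the wrist camera it gives the pose at the moment of the call.
- arm.job_done(): hands the job in; it is judged then, once.
The state is a dict: "t": time; "q": joint angles; "qd": joint speeds; "joint_efforts": joint torques, N m; "eef_pos": TCP position; "ee_rot": TCP orientation; "force": force on the tool from outside, world axes, zero at the start; "moment": the same for the moment, N m; "width": finger opening in m; "gripper_force": force on a finger pad.
Only numpy, scipy, OpenCV 4.12 (cv2) and the standard library are available. Lean on these libraries where they do the work, as an engineer would, in place of code of your own. Each camera call takes 0.05 s, during which the arm holds its last target. There are 200 camera calls.

## Working session

There is one attempt and no reset: what is moved stays moved. The work goes in short steps, Python scripts to look and compute and a tool call to move; the robot and the scene stay as the last step left them, time stands still between calls to the robot, and variables do not carry over. Pictures are saved under pics/ and viewed, at most 10 in all, crops included, and the job is handed in when it is done.

Besides the shell and the picture viewer there is one more tool, called after "Request:" by a JSON object that holds its "op" and its "data", one argument or row to a line. arm_command: Moves the arm, as the interface text tells. Its arguments: {"type":"object","properties":{"series":{"type":"array"},"force":{"type":"number"}},"required":["series"]}

```bash
mkdir -p pics && ls && python3 - <<'E'
from station import arm
import cv2,numpy as np
print(arm.get_state())
for n in("top","scene"):
    m=arm.camera_model(n);print(n,m)
    cv2.imwrite(f"pics/{n}0.png",arm.grab_frame(n))
E
```

```text
pics
{'t': 0.0, 'q': array([-9.86909321e-01,  3.59393418e-01,  1.10717701e-02, -3.22374523e-04,
       -1.22409079e+00, -2.88077338e-01]), 'qd': array([-8.09857207e-04,  7.59919245e-04, -5.91250455e-04,  7.44646702e-04,
       -1.05805477e-03, -4.45970223e-05]), 'joint_efforts': array([ 5.71624514e-04, -5.82714808e+01,  2.93048948e+01,  6.99693918e+00,
        6.80900455e-03, -1.78523433e-04]), 'eef_pos': array([ 0.19660063, -0.64527431,  0.24762905]), 'ee_rot': array([ 3.13995703e+00, -1.68628540e-04, -2.84589264e+00]), 'force': array([ 0.17296091,  0.1948568 , -0.08884018]), 'moment': array([-0.00278839, -0.04743766, -0.01178754]), 'gripper_force': 0.0, 'width': 0.08773261074484873}
top {'fovy': 57.62085578137759, 'cx': 319.5906843654825, 'cy': 242.952282623231, 'pose': array([[-3.95880042e-03, -9.94901842e-01,  1.00770293e-01,
         4.68966494e-01],
       [-9.99498982e-01,  7.72223010e-04, -3.16415762e-02,
         8.10901658e-02],
       [ 3.14024454e-02, -1.00845067e-01, -9.94406435e-01,
         1.18695557e+00],
       [ 0.00000000e+00,  0.00000000e+00,  0.00000000e+00,
         1.00000000e+00]])}
scene {'fovy': 44.096250936969376, 'cx': 314.5274129873809, 'cy': 243.12949517629073, 'pose': array([[-0.53025849,  0.55031939, -0.64496086,  1.37730532],
       [ 0.84781655,  0.33901894, -0.40776619,  0.5792198 ],
       [-0.00574769, -0.76302997, -0.64633755,  0.87604345],
       [ 0.        ,  0.        ,  0.        ,  1.        ]])}
```

View pics/top0.png

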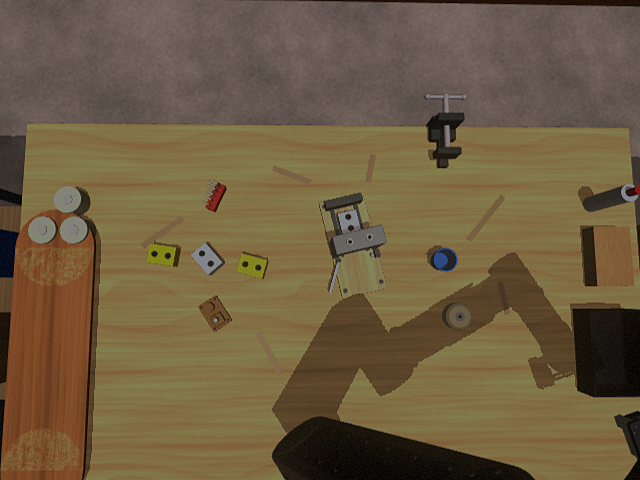

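View pics/scene0.png

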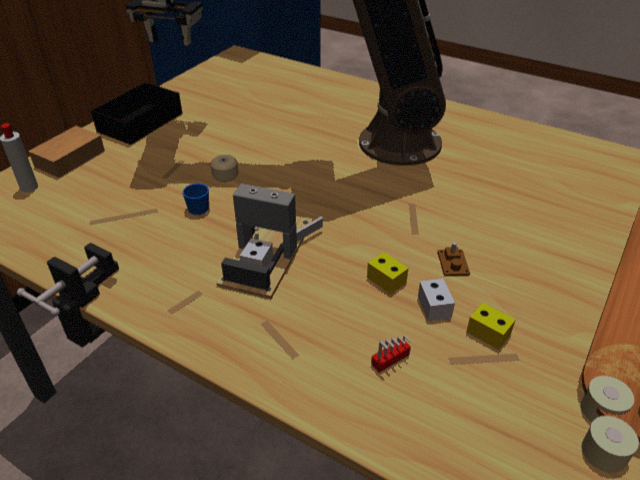

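The top view shows the grey long spacer at about (208,258), between two yellow look-alikes at (163,254) and (252,265). The jig is at about (350,245), with its end stop at the top and the gate open at (334,276). The scene view agrees: the long spacer is at (436,298) and the hex set, baseplate and cup are well away from the jig.

```bash
cat > h.py <<'E'
import numpy as np,cv2
from station import arm
from scipy.spatial.transform import Rotation as R
def cam(n):
    m=arm.camera_model(n);f=240/np.tan(np.radians(m["fovy"]/2));return f,m["cx"],m["cy"],np.array(m["pose"])
def unproj(c,uv,z):
    f,cx,cy,P=c;d=P[:3,:3]@np.array([(uv[0]-cx)/f,(uv[1]-cy)/f,1]);o=P[:3,3];return o+d*(z-o[2])/d[2]
def proj(c,X):
    f,cx,cy,P=c;p=(np.atleast_2d(X)-P[:3,3])@P[:3,:3];return np.c_[f*p[:,0]/p[:,2]+cx,f*p[:,1]/p[:,2]+cy]
def tool():
    s=arm.get_state();return np.array(s["eef_pos"]),R.from_euler('xyz',s["ee_rot"])
def box(l0,l1,w0,w1,z0,z1): return np.array([[x,y,z] for x in(l0,l1) for y in(w0,w1) for z in(z0,z1)])/1000.
def place(pose,X): # pose x,y,yaw
    c,s=np.cos(pose[2]),np.sin(pose[2]);X=np.atleast_2d(X);return np.c_[pose[0]+c*X[:,0]-s*X[:,1],pose[1]+s*X[:,0]+c*X[:,1],X[:,2]]
def rel(p,Rw,P0=None): # series numbers to reach tool pose from P0
    p0,R0=P0 or tool();return np.round(np.r_[(R0.inv()*Rw).as_rotvec()/(np.pi/2),R0.inv().apply(p-p0)/.1],3)
E
python3 - <<'E'
from h import *
c=cam("top")
print("spacer",unproj(c,(208,256),.045))
for uv,z in[((319,203),.012),((362,193),.062),((340,299),.012),((386,289),.012)]:print(uv,unproj(c,uv,z))
p,r=tool();w=cam("wrist");print("wrist cam in tool",w[:3],r.inv().apply(w[3][:3,3]-p),r.as_matrix().T@w[3][:3,:3])
a=cv2.imread("pics/top0.png");b=cv2.imread("pics/scene0.png")
o=np.zeros((600,800,3),np.uint8)
o[:,:425]=cv2.resize(a[185:305,310:395],(425,600),interpolation=2)
o[:300,430:770]=cv2.resize(a[236:280,184:234],(340,300),interpolation=2)
o[300:,430:800]=cv2.resize(b[180:300,215:330],(370,300)[:2] if 0 else (370,300),interpolation=2)
cv2.imwrite("pics/c1.png",o)
E
```

```text
spacer [0.55078066 0.33547634 0.045     ]
(319, 203) [0.69778194 0.04488404 0.012     ]
(362, 193) [ 0.71498237 -0.0668676   0.062     ]
(340, 299) [ 0.43719392 -0.01035797  0.012     ]
(386, 289) [ 0.46330635 -0.13465535  0.012     ]
wrist cam in tool (np.float64(389.6725354622123), 317.4877879726204, 235.11179619423996) [ 7.17339114e-02 -9.24675148e-05 -1.35976176e-01] [[ 1.48644963e-04 -9.62745663e-01 -2.70408518e-01]
 [ 9.99999675e-01  3.57449272e-04 -7.22935148e-04]
 [ 7.92660007e-04 -2.70408323e-01  9.62745403e-01]]
```

View pics/c1.png

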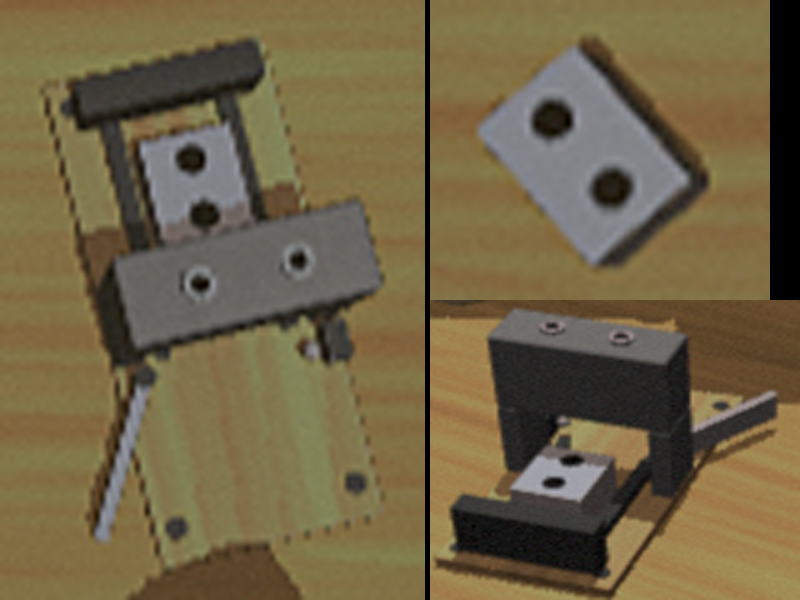

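The crop shows the long spacer's top corners clearly. The jig is yawed by about 0.2 rad, and the gate is open past 90 degrees on the left. Next I'll move to a wrist view above the jig.

Request:
{"op": "arm_command", "data": {
  "series": [0, 0, 0, -0.44, 0.5, -0.1, 1, 0, 0, 0, -0.87, 1, -0.2, 1, 0, 0, 0, -0.87, 1, -0.2, 1]
}}

```text
t: 0.48
eef_pos: [0.2519, -0.5222, 0.2696]
ee_rot: [-3.141, 0.001, -2.843]
force: [0.9, -0.3, 0.2]
width: 0.0879
gripper_force: 0.0
```

Request:
{"op": "arm_command", "data": {
  "series": [0, 0, 0, -0.44, 0.5, -0.1, 1, 0, 0, 0, -0.87, 1, -0.2, 1, 0, 0, 0, -0.87, 1, -0.2, 1]
}}

```text
t: 0.85
eef_pos: [0.306, -0.4016, 0.2895]
ee_rot: [-3.141, 0.001, -2.843]
force: [-0.5, -0.5, 0.0]
width: 0.0876
gripper_force: 0.0
```

Request:
{"op": "arm_command", "data": {
  "series": [0, 0, 0, -0.44, 0.5, -0.1, 1, 0, 0, 0, -0.87, 1, -0.2, 1, 0, 0, 0, -0.87, 1, -0.2, 1]
}}

```text
t: 1.23
eef_pos: [0.3603, -0.2808, 0.3092]
ee_rot: [-3.141, 0.001, -2.842]
force: [-0.1, -0.5, -0.5]
width: 0.0877
gripper_force: 0.0
```

Request:
{"op": "arm_command", "data": {
  "series": [0, 0, 0, -0.44, 0.5, -0.1, 1, 0, 0, 0, -0.87, 1, -0.2, 1, 0, 0, 0, -0.87, 1, -0.2, 1]
}}

```text
t: 1.6
eef_pos: [0.4145, -0.1599, 0.3288]
ee_rot: [-3.141, 0.0, -2.843]
force: [0.0, 0.5, -1.4]
width: 0.0877
gripper_force: 0.0
```

Request:
{"op": "arm_command", "data": {
  "series": [0, 0, 0, -0.44, 0.5, -0.1, 1, 0, 0, 0, -0.87, 1, -0.2, 1, 0, 0, 0, -0.87, 1, -0.2, 1, 0, 0, 0, -0.87, 1, -0.2, 1]
}}

```text
t: 2.1
eef_pos: [0.4672, -0.0412, 0.3478]
ee_rot: [-3.141, -0.002, -2.846]
force: [-0.9, 0.5, -0.8]
width: 0.0876
gripper_force: 0.0
```

```bash
python3 - <<'E'
from h import *
c=cam("wrist");np.savez("w1.npz",k=c[:3],P=c[3]);im=arm.grab_frame("wrist")
cv2.imwrite("pics/w1.png",im)
uv=proj(c,[[.53,-.04,.03]]);print(uv)
cv2.imwrite("pics/w1v.png",cv2.resize(im,(800,600),interpolation=2))
E
```

```text
[[303.70936916 239.23676519]]
```

View pics/w1v.png

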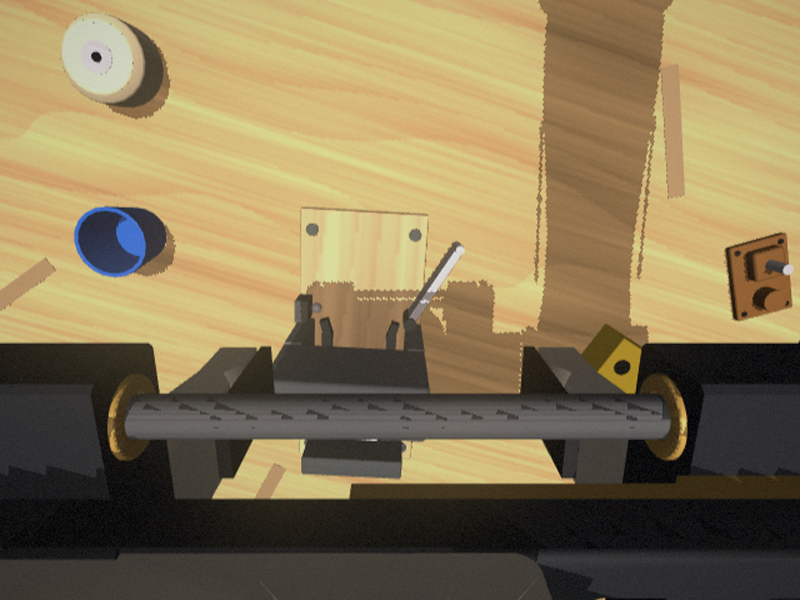

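The wrist view shows the jig's near corners at (302,207) and (428,213), the catch housing at (303,305), and the gate from its hinge at (412,318) to its tip at (462,245), all in 800-px coordinates. I'll fit the jig, gate and spacer from these.

```bash
cat > fit.py <<'E'
from h import *
from scipy.optimize import least_squares
w=np.load("w1.npz");W=(*w["k"],w["P"]);T=cam("top");S=cam("scene")
o=[(W,(-110,-62,12),(241.6,165.8)),(W,(-110,62,12),(342.6,170.4)),(T,(-110,62,12),(343,299.4)),(T,(-110,-62,12),(386,289)),
(T,(160,62,12),(319,202.6)),(T,(45,62,160),(332.6,237.4)),(T,(45,-62,160),(382.4,225.6)),
(S,(45,-62,160),(233.7,197.2)),(S,(45,62,160),(288.7,210.8)),(S,(0,-62,160),(242.4,184)),(S,(0,62,160),(295.8,194)),(S,(160,62,12),(269.4,296.8))]
f=lambda p:np.concatenate([(proj(c,place(p,np.array(X)/1000.))[0]-uv)*(1 if c is W else 2) for c,X,uv in o])
r=least_squares(f,[.54,-.04,.21],loss="soft_l1");J=r.x
if __name__=="__main__":
    print("jig",J);print(np.round(f(J).reshape(-1,2),1))
    iv=lambda P:place([0,0,-J[2]],P-np.r_[J[0],J[1],0])[0]*1000
    for uv in[(462,245),(412,318)]:print("gate",iv(unproj(W,np.array(uv)/1.25,.0415)))
    q=[(575,45),(692,182),(595,265),(478,128)];Q=np.array([unproj(T,(184+(u-430)/6.8,236+v/6.82),.045) for u,v in q])
    print("sp",Q.mean(0),[np.linalg.norm(Q[i]-Q[i-1]) for i in range(4)],np.arctan2(*(Q[0]-Q[1]+Q[3]-Q[2])[1::-1]))
    p,r=tool();print(p,r.as_euler('xyz'))
E
python3 fit.py
```

```text
jig [ 0.55901378 -0.05138694  0.22797687]
[[  0.3  -2.7]
 [  2.6  -0.2]
 [ -1.9  -1.3]
 [  1.4  -1.9]
 [ -0.2  -1.4]
 [ -1.4  -2.2]
 [ -0.2  -1.9]
 [ -1.9  -7.3]
 [ -0.3 -11.8]
 [ -1.4  -4.2]
 [  0.9  -2.7]
 [  3.1  -3.8]]
gate [-85.75039165  90.19822757  41.5       ]
gate [-12.32814949  49.83607472  41.5       ]
sp [0.54375208 0.33843941 0.045     ] [np.float64(0.04809748552140113), np.float64(0.06957698328304794), np.float64(0.04793408458384569), np.float64(0.06931143606930189)] 0.7155699963748027
[ 0.46689053 -0.04170424  0.34790017] [-3.14147020e+00 -1.55898394e-03 -2.84652394e+00]
```

Request:
{"op": "arm_command", "data": {
  "series": [0, 0, 0, -0.23, 0.43, 0.15, 1, 0, 0, 0, -0.46, 0.86, 0.3, 1]
}}

```text
t: 2.4
eef_pos: [0.486, 0.0538, 0.3183]
ee_rot: [-3.142, 0.001, -2.85]
force: [0.9, -0.2, 0.6]
width: 0.0876
gripper_force: 0.0
```

Request:
{"op": "arm_command", "data": {
  "series": [0, 0, 0, -0.23, 0.43, 0.15, 1, 0, 0, 0, -0.46, 0.86, 0.3, 1]
}}

```text
t: 2.65
eef_pos: [0.5053, 0.1501, 0.2881]
ee_rot: [-3.141, 0.0, -2.848]
force: [1.8, -0.8, 0.8]
width: 0.0875
gripper_force: 0.0
```

Request:
{"op": "arm_command", "data": {
  "series": [0, 0, 0, -0.23, 0.43, 0.15, 1, 0, 0, 0, -0.46, 0.86, 0.3, 1]
}}

```text
t: 2.9
eef_pos: [0.5246, 0.2457, 0.258]
ee_rot: [-3.141, -0.0, -2.848]
force: [0.8, -0.8, 0.3]
width: 0.0877
gripper_force: 0.0
```

Request:
{"op": "arm_command", "data": {
  "series": [0, 0, -0.09, -0.23, 0.43, 0.15, 1, 0, 0, -0.18, -0.46, 0.85, 0.35, 1, 0, 0, -0.27, -0.46, 0.85, 0.35, 1, 0, 0, -0.27, -0.46, 0.85, 0.35, 1, 0, 0, -0.27, -0.46, 0.85, 0.35, 1]
}}

```text
t: 3.52
eef_pos: [0.5437, 0.3396, 0.2239]
ee_rot: [-3.142, 0.0, -2.427]
force: [0.6, -0.1, 0.3]
width: 0.0878
gripper_force: 0.0
```

```bash
python3 - <<'E'
from h import *
c=cam("wrist");np.savez("w2.npz",k=c[:3],P=c[3]);im=arm.grab_frame("wrist");cv2.imwrite("pics/w2.png",im)
p,r=tool();print(p,r.as_euler('xyz'))
hsv=cv2.cvtColor(im,cv2.COLOR_BGR2HSV);m=((hsv[...,1]<60)&(hsv[...,2]>90)).astype(np.uint8)
m=cv2.morphologyEx(m,cv2.MORPH_OPEN,np.ones((3,3)))
cs,_=cv2.findContours(m,0,2);u0=proj(c,[[.544,.338,.045]])[0];print("exp",u0)
for k in cs:
    if cv2.contourArea(k)>1500:print(cv2.contourArea(k),cv2.minAreaRect(k),[np.round(unproj(c,b,.045),4)[:2] for b in cv2.boxPoints(cv2.minAreaRect(k))])
cv2.imwrite("pics/w2v.png",im)
E
```

```text
[0.54365806 0.33984826 0.22414229] [ 3.14153356e+00  7.84652890e-04 -2.42577254e+00]
exp [316.73723335 214.87552386]
8593.0 ((317.0, 337.5), (25.0, 434.0), 90.0) [array([0.7481, 0.2575]), array([0.4925, 0.5514]), array([0.5092, 0.5709]), array([0.7698, 0.2712])]
5050.0 ((315.5, 214.5), (87.0, 61.0), 90.0) [array([0.5335, 0.2952]), array([0.5014, 0.3321]), array([0.5561, 0.3815]), array([0.5902, 0.3423])]
```

View pics/w2v.png

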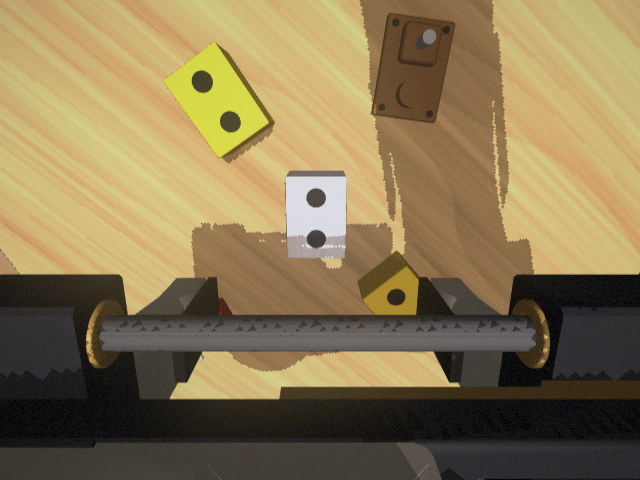

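The wrist view shows the spacer centred at (316,217) and aligned with the jaws. The yellow blocks are clear of the fingers' path, so I'll go down and grip it.

Request:
{"op": "arm_command", "data": {
  "series": [0, 0, 0, 0, -0.02, 0.5, 1, 0, 0, 0, 0, -0.02, 1, 1]
}}

```text
t: 3.82
eef_pos: [0.5451, 0.3392, 0.124]
ee_rot: [3.141, 0.003, -2.425]
force: [-0.3, 0.2, -0.7]
width: 0.0879
gripper_force: 0.0
```

Request:
{"op": "arm_command", "data": {
  "series": [0, 0, 0, 0, 0, 0.35, 1, 0, 0, 0, 0, 0, 0.7, 1, 0, 0, 0, 0, 0, 0.96, 1, 0, 0, 0, 0, 0, 0.96, 1]
}}

```text
t: 4.32
eef_pos: [0.5438, 0.3381, 0.0262]
ee_rot: [-3.141, -0.003, -2.424]
force: [0.5, -1.5, 1.0]
width: 0.0875
gripper_force: 0.0
```

Request:
{"op": "arm_command", "data": {
  "series": [0, 0, 0, 0, 0, 0, 0, 0, 0, 0, 0, 0, 0, 0, 0, 0, 0, 0, 0, 0, 0, 0, 0, 0, 0, 0, 0, 0, 0, 0, 0, 0, 0, 0, 0],
  "force": 30
}}

```text
t: 4.95
eef_pos: [0.5446, 0.3397, 0.0281]
ee_rot: [-3.141, 0.001, -2.422]
force: [-0.5, -0.7, 3.1]
width: 0.0502
gripper_force: 30.0
```

Request:
{"op": "arm_command", "data": {
  "series": [0, 0, 0, 0, 0, -0.4, 0, 0, 0, 0, 0, 0, -0.9, 0]
}}

```text
t: 5.2
eef_pos: [0.5434, 0.3388, 0.1167]
ee_rot: [-3.141, -0.004, -2.422]
force: [0.0, 1.0, -2.7]
width: 0.0498
gripper_force: 30.0
```

Request:
{"op": "arm_command", "data": {
  "series": [0, 0, 0, 0.3, -0.3, -0.4, 0, 0, 0, 0, 0.74, -0.7, -0.6, 0]
}}

```text
t: 5.45
eef_pos: [0.5355, 0.2388, 0.1794]
ee_rot: [-3.141, 0.003, -2.42]
force: [1.0, -0.5, -1.7]
width: 0.05
gripper_force: 30.0
```

Request:
{"op": "arm_command", "data": {
  "series": [0, 0, 0, 0.37, -0.35, -0.2, 0, 0, 0, 0, 0.74, -0.7, -0.4, 0]
}}

```text
t: 5.7
eef_pos: [0.5246, 0.1354, 0.2178]
ee_rot: [3.141, -0.001, -2.422]
force: [0.6, -0.6, -1.0]
width: 0.05
gripper_force: 30.0
```

Request:
{"op": "arm_command", "data": {
  "series": [0, 0, 0, 0.37, -0.35, 0, 0, 0, 0, 0, 0.74, -0.7, 0, 0]
}}

```text
t: 5.95
eef_pos: [0.5152, 0.0341, 0.2175]
ee_rot: [3.141, 0.0, -2.422]
force: [1.4, -0.9, -2.9]
width: 0.0497
gripper_force: 30.0
```

Request:
{"op": "arm_command", "data": {
  "series": [0, 0, 0.1, 0.37, -0.35, 0, 0, 0, 0, 0.2, 0.73, -0.7, 0, 0, 0, 0, 0.311, 0.73, -0.7, 0, 0, 0, 0, 0.311, 0.73, -0.7, 0, 0, 0, 0, 0.311, 0.73, -0.7, 0, 0]
}}

```text
t: 6.58
eef_pos: [0.5072, -0.0648, 0.2173]
ee_rot: [3.141, -0.0, -2.906]
force: [-0.8, 1.2, -2.5]
width: 0.05
gripper_force: 30.0
```

```bash
python3 - <<'E'
from h import *
c=cam("wrist");np.savez("w3.npz",k=c[:3],P=c[3]);im=arm.grab_frame("wrist");cv2.imwrite("pics/w3.png",im)
s=arm.get_state();print(s["eef_pos"],s["ee_rot"],s["width"],s["q"])
cv2.imwrite("pics/w3v.png",cv2.resize(im[0:330,120:560],(800,600),interpolation=2))
E
```

```text
[ 0.50724604 -0.06457722  0.21732561] [ 3.14143788e+00 -2.52543027e-04 -2.90620489e+00] 0.04972297690547121 [ 2.57748102e-01  1.12915315e-01 -3.89322472e-01 -1.82951578e-04
 -1.06880757e+00 -1.59306864e+00]
```

View pics/w3v.png

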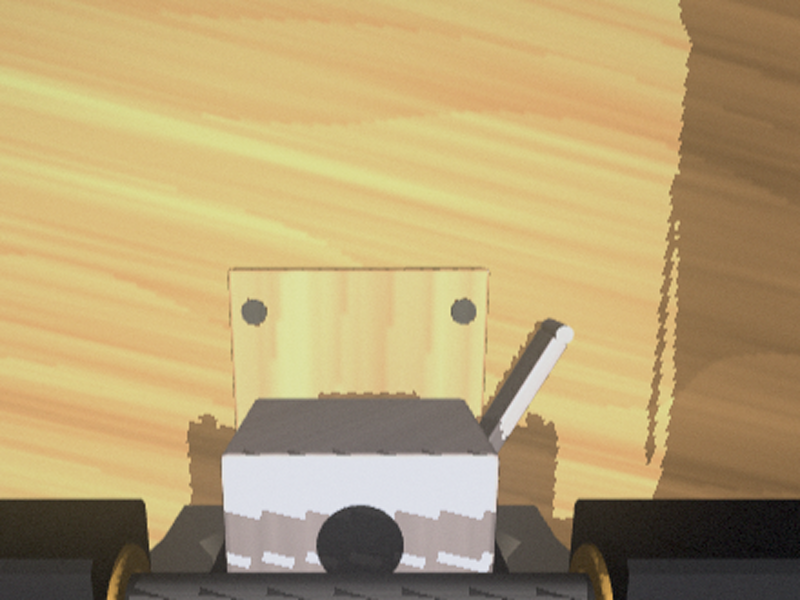

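The spacer is held straight. The jig's near corners are at full-frame pixels (247,148) and (388,148), parallel to the image rows and centred with the spacer.

```bash
cat > goal.py <<'E'
from h import *
w=np.load("w3.npz");W=(*w["k"],w["P"])
a=unproj(W,(120+230.5*.55,270*.55),.012);b=unproj(W,(120+487.5*.55,270*.55),.012)
d=b-a;yaw=np.arctan2(-d[0],d[1]);m=(a+b)/2
J=np.r_[m[:2]+.110*np.array([np.cos(yaw),np.sin(yaw)]),yaw]
if __name__=="__main__":
    print("edge",np.linalg.norm(d),"jig",J)
    iv=lambda P:place([0,0,-J[2]],P-np.r_[J[0],J[1],0])[0]*1000
    p,r=tool();print("tcp in jig",iv(p),"yaw err",r.as_euler('xyz')[2]+np.pi-yaw)
    for uv in[(548,322),(568,335),(487,440)]:print("gate",iv(unproj(W,(120+uv[0]*.55,uv[1]*.55),.0415)))
    for uv in[(254,399),(462,399)]:print("sp bottom corner(z~)",iv(unproj(W,(120+uv[0]*.55,uv[1]*.55),p[2]-.028)))
E
python3 goal.py
```

```text
edge 0.12103660599010466 jig [ 0.56270358 -0.05169081  0.23592097]
tcp in jig [-56.93339001   0.43310935 217.32561169] yaw err -0.0005332089418903507
gate [-89.31677033  82.93783788  41.5       ]
gate [-83.60343508  92.16479788  41.5       ]
gate [-35.28178409  58.81444722  41.5       ]
sp bottom corner(z~) [-89.74788434 -24.82889583 189.32561169]
sp bottom corner(z~) [-89.75348465  24.6125906  189.32561169]
```

Request:
{"op": "arm_command", "data": {
  "series": [0, 0, 0, 0, 0, 0.5, 0, 0, 0, 0, 0, 0, 1, 0]
}}

```text
t: 6.88
eef_pos: [0.5079, -0.0642, 0.1169]
ee_rot: [3.141, 0.002, -2.906]
force: [0.2, -0.1, -3.6]
width: 0.0495
gripper_force: 30.0
```

Request:
{"op": "arm_command", "data": {
  "series": [0, 0, 0, 0, 0, 0.4, 0, 0, 0, 0, 0, 0, 0.65, 0, 0, 0, 0, 0, 0, 0.765, 0, 0, 0, 0, 0, 0, 0.765, 0, 0, 0, 0, 0, 0, 0.765, 0]
}}

```text
t: 7.5
eef_pos: [0.508, -0.0647, 0.0417]
ee_rot: [-3.142, 0.001, -2.909]
force: [0.0, -0.0, -1.5]
width: 0.0498
gripper_force: 30.0
```

Request:
{"op": "arm_command", "data": {
  "series": [0, 0, 0, 0, 0, 0, 0.7, 0, 0, 0, 0, 0, 0, 0.7, 0, 0, 0, 0, 0, 0, 0.7]
}}

```text
t: 7.88
eef_pos: [0.5075, -0.0651, 0.0414]
ee_rot: [-3.142, 0.001, -2.91]
force: [0.0, 0.3, -0.6]
width: 0.061
gripper_force: 0.0
```

Request:
{"op": "arm_command", "data": {
  "series": [0, 0, 0, 0, 0, -0.4, 0.7, 0, 0, 0, 0, 0, -1, 0.7]
}}

```text
t: 8.12
eef_pos: [0.5061, -0.0654, 0.1408]
ee_rot: [3.142, -0.004, -2.91]
force: [1.6, -0.1, -0.5]
width: 0.0612
gripper_force: 0.0
```

Request:
{"op": "arm_command", "data": {
  "series": [0, -0.11, 0, 0.3, 0, 0, 0, 0, -0.22, 0, 0.65, 0, 0, 0, 0, -0.33, 0, 0.65, 0, 0, 0, 0, -0.444, 0, 0.65, 0, 0, 0, 0, -0.444, 0, 0.65, 0, 0, 0, 0, -0.444, 0, 0.65, 0, 0, 0]
}}

```text
t: 8.88
eef_pos: [0.4444, -0.0832, 0.1398]
ee_rot: [3.135, 0.699, -2.913]
force: [0.6, 1.2, 0.5]
width: 0.0069
gripper_force: 0.0
```

```bash
cat > where.py <<'E'
from goal import *
p,r=tool();Rj=R.from_euler('z',J[2]);iv=lambda P:place([0,0,-J[2]],P-np.r_[J[0],J[1],0])[0]*1000
if __name__=="__main__":
    s=arm.get_state();z=Rj.inv().apply(r.apply([0,0,1]));y=Rj.inv().apply(r.apply([0,1,0]))
    print("tcp",iv(p).round(1),"z",z.round(3),"y",y.round(3),"lead",iv(p+r.apply([-.0095,0,.022])).round(1),s["width"],s["q"].round(2))
E
python3 where.py
python3 - <<'E'
from where import *
c=cam("wrist");im=arm.grab_frame("wrist");cv2.imwrite("pics/w4.png",im)
def goto(x,y,z,t):
    P=place(J,np.array([x,y,z])/1000.)[0];q=Rj*R.from_euler('xyz',[np.pi,0,np.pi])*R.from_euler('y',-t,degrees=True);print(rel(P,q))
goto(-120,0,44,40);goto(-120,0,44,30)
E
```

```text
tcp [-122.4   -3.   139.8] z [ 0.644  0.002 -0.765] y [0.003 1.    0.005] lead [-100.9   -3.   129.1] 0.006891602769346212 [ 0.21 -0.14 -0.95 -0.34 -0.06 -1.21]
[ 0.001  0.    -0.003  0.606  0.027  0.747]
[ 0.002  0.111 -0.003  0.606  0.027  0.747]
```

View pics/w4.png

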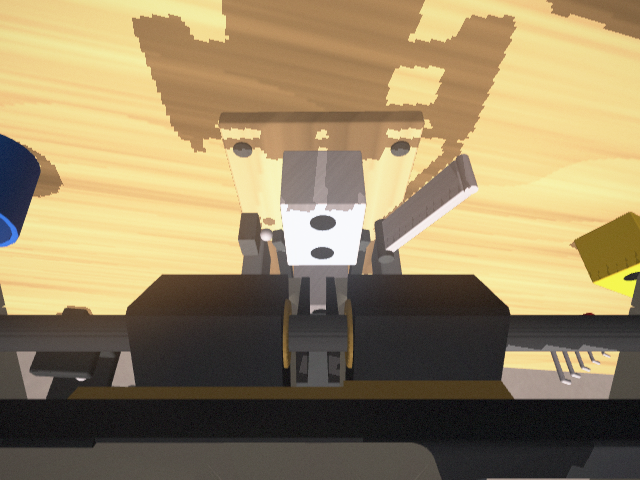

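The view shows the long spacer standing on the open floor in line with the channel, back face top edge at about (321,150), with the gate and catch clear. Joint 5 is close to its limit, so I'll use a 30 degree tilt going down.

Request:
{"op": "arm_command", "data": {
  "series": [0, 0.111, 0, 0, 0.02, 0, 0, 0, 0.111, 0, 0.2, 0.03, 0.25, 0, 0, 0.111, 0, 0.4, 0.03, 0.5, 0, 0, 0.111, 0, 0.59, 0.03, 0.76, 0, 0, 0.111, 0, 0.59, 0.03, 0.76, 0, 0, 0.111, 0, 0.59, 0.03, 0.76, 0]
}}

```text
t: 9.68
eef_pos: [0.4356, -0.08, 0.0682]
ee_rot: [3.128, 0.503, -2.908]
force: [0.1, -0.0, -0.7]
width: 0.0005
gripper_force: 0.0
```

```bash
python3 where.py
```

```text
tcp [-130.2    2.2   68.2] z [ 0.482  0.012 -0.876] y [-0.004  1.     0.012] lead [-111.3    2.5   53.5] 0.00047360416341924865 [ 0.26  0.05 -1.02 -0.15 -0.   -1.44]
```

Request:
{"op": "arm_command", "data": {
  "series": [0, 0.11, 0, 0, 0, 0, 0, 0, 0.22, 0, 0, 0, 0, 0, 0, 0.32, 0, 0, 0, 0, 0, 0, 0.32, 0, 0, 0, 0, 0, 0, 0.32, 0, 0, 0, 0, 0]
}}

```text
t: 10.3
eef_pos: [0.4346, -0.0805, 0.0677]
ee_rot: [3.13, 0.001, -2.903]
force: [0.3, -0.5, 0.1]
width: 0.0001
gripper_force: 0.0
```

```bash
cat > go.py <<'E'
import sys
from where import *
x,y,z,t=map(float,sys.argv[1:5])
P=place(J,np.array([x,y,z])/1000.)[0];q=Rj*R.from_euler('xyz',[np.pi,0,np.pi])*R.from_euler('y',-t,degrees=True);print("rel",rel(P,q))
E
python3 where.py; python3 go.py -115 0 43 2
```

```text
tcp [-131.3    1.9   67.7] z [ 0.001  0.011 -1.   ] y [-0.003  1.     0.011] lead [-121.8    2.2   45.7] 8.229722811335194e-05 [ 0.26  0.19 -0.71 -0.02 -0.67 -1.57]
rel [ 0.007 -0.022  0.002 -0.163 -0.022  0.247]
```

Request:
{"op": "arm_command", "data": {
  "series": [0.007, 0, 0.002, -0.16, -0.02, 0.1, 0, 0.007, 0, 0.002, -0.16, -0.022, 0.23, 0, 0.007, 0, 0.002, -0.16, -0.022, 0.23, 0]
}}

```text
t: 10.68
eef_pos: [0.4488, -0.0787, 0.0437]
ee_rot: [3.14, -0.002, -2.906]
force: [-0.3, 1.0, 0.7]
width: 0.0002
gripper_force: 0.0
```

Request:
{"op": "arm_command", "data": {
  "series": [0, 0, 0, -0.08, 0, 0, 0, 0, 0, 0, -0.16, 0, 0, 0, 0, 0, 0, -0.24, 0, 0, 0, 0, 0, 0, -0.32, 0, 0, 0, 0, 0, 0, -0.4, 0, 0, 0, 0, 0, 0, -0.48, 0, 0, 0, 0, 0, 0, -0.55, 0, 0, 0, 0, 0, 0, -0.6, 0, 0, 0]
}}

```text
t: 11.68
eef_pos: [0.5096, -0.0641, 0.0445]
ee_rot: [3.141, -0.0, -2.905]
force: [-2.1, -0.7, 2.4]
width: 0.0005
gripper_force: 1.2
```

```bash
python3 where.py; python3 go.py -75 0 52 35
```

```text
tcp [-54.6   0.3  44.5] z [-0.     0.001 -1.   ] y [-0.     1.     0.001] lead [-45.1   0.3  22.5] 0.0004614255762007406 [ 0.26  0.33 -0.59 -0.   -0.66 -1.59]
rel [ 0.001 -0.389 -0.     0.204 -0.003 -0.075]
```

Request:
{"op": "arm_command", "data": {
  "series": [0, 0, 0, 0.2, 0, -0.1, 0, 0, -0.11, 0, 0.2, 0, -0.08, 0, 0, -0.22, 0, 0.2, 0, -0.06, 0, 0, -0.356, 0, 0.2, 0, -0.015, 0, 0, -0.356, 0, 0.2, 0, -0.015, 0, 0, -0.356, 0, 0.2, 0, -0.015, 0]
}}

```text
t: 12.42
eef_pos: [0.4901, -0.0687, 0.0463]
ee_rot: [-3.141, 0.562, -2.905]
force: [-1.5, -1.7, -0.8]
width: 0.0002
gripper_force: 0.0
```

```bash
python3 where.py; python3 go.py -45 0 46 32;python3 go.py -22 0 46 35
```

```text
tcp [-74.6   0.5  46.3] z [ 0.533  0.    -0.846] y [-0.  1. -0.] lead [-54.8   0.5  32.8] 0.000201247323499278 [ 0.13  0.18 -0.76 -0.65 -0.09 -0.83]
rel [ 0.     0.002  0.    -0.249 -0.005  0.16 ]
rel [ 0.    -0.031  0.    -0.443 -0.005  0.283]
```

Request:
{"op": "arm_command", "data": {
  "series": [0, 0, 0, -0.06, 0, 0.038, 0, 0, 0, 0, -0.12, 0, 0.075, 0, 0, 0, 0, -0.17, 0, 0.107, 0, 0, 0, 0, -0.22, 0, 0.138, 0, 0, 0, 0, -0.27, 0, 0.17, 0, 0, 0, 0, -0.32, 0, 0.2, 0, 0, 0, 0, -0.37, 0, 0.231, 0, 0, 0, 0, -0.395, 0, 0.248, 0]
}}

```text
t: 13.42
eef_pos: [0.5351, -0.0579, 0.0459]
ee_rot: [3.14, 0.559, -2.906]
force: [-2.7, -0.7, 2.2]
width: 0.0003
gripper_force: 1.7
```

```bash
python3 where.py
```

```text
tcp [-28.3   0.4  45.9] z [ 0.53   0.001 -0.848] y [-0.     1.     0.001] lead [-8.6  0.4 32.2] 0.000300889239083987 [ 0.19  0.24 -0.73 -0.52 -0.05 -1.01]
```

Request:
{"op": "arm_command", "data": {
  "series": [0, 0, 0, -0.02, 0, 0.012, 0, 0, 0, 0, -0.04, 0, 0.025, 0, 0, 0, 0, -0.055, 0, 0.034, 0, 0, 0, 0, -0.055, 0, 0.034, 0]
}}

```text
t: 13.92
eef_pos: [0.5415, -0.0565, 0.0461]
ee_rot: [3.141, 0.559, -2.906]
force: [-1.3, -1.3, -0.4]
width: 0.0001
gripper_force: 0.7
```

Request:
{"op": "arm_command", "data": {
  "series": [0, 0, 0, -0.008, 0, 0.005, 0, 0, 0, 0, -0.008, 0, 0.005, 0]
}}

```text
t: 14.18
eef_pos: [0.5418, -0.0564, 0.0459]
ee_rot: [3.14, 0.559, -2.906]
force: [-3.0, -0.3, 0.3]
width: 0.0004
gripper_force: 2.1
```

```bash
python3 where.py
```

```text
tcp [-21.4   0.3  45.9] z [ 0.53   0.001 -0.848] y [-0.     1.     0.001] lead [-1.7  0.3 32.3] 0.0003924595443627031 [ 0.2   0.25 -0.73 -0.5  -0.05 -1.04]
```

Not at the stop yet, so I'll keep going in 1 mm steps and watch the force.

Request:
{"op": "arm_command", "data": {
  "series": [0, 0, 0, -0.008, 0, 0.005, 0, 0, 0, 0, -0.008, 0, 0.005, 0]
}}

```text
t: 14.42
eef_pos: [0.5421, -0.0563, 0.0457]
ee_rot: [3.14, 0.558, -2.907]
force: [-7.8, -2.0, 4.8]
width: 0.0003
gripper_force: 3.8
```

Request:
{"op": "arm_command", "data": {
  "series": [0, 0, 0, -0.008, 0, 0.005, 0, 0, 0, 0, -0.008, 0, 0.005, 0]
}}

```text
t: 14.68
eef_pos: [0.5422, -0.0563, 0.0455]
ee_rot: [3.14, 0.557, -2.907]
force: [-10.9, -3.3, 7.4]
width: 0.0002
gripper_force: 5.6
```

Request:
{"op": "arm_command", "data": {
  "series": [0, 0, 0, -0.008, 0, 0.005, 0, 0, 0, 0, -0.008, 0, 0.005, 0]
}}

```text
t: 14.92
eef_pos: [0.5423, -0.0562, 0.0452]
ee_rot: [3.139, 0.556, -2.908]
force: [-13.4, -3.9, 10.9]
width: 0.0004
gripper_force: 7.2
```

The row has stalled against the stop with about 14 N on it. Now I'll back off, lift clear and untilt.

Request:
{"op": "arm_command", "data": {
  "series": [0, 0, 0, 0.15, 0, -0.1, 0, 0, 0, 0, 0.3, 0, -0.19, 0, 0, 0, 0, 0.25, 0, -0.5, 0, 0, 0, 0, -0.05, 0, -0.85, 0, 0, 0, 0, -0.05, 0, -0.85, 0]
}}

```text
t: 15.55
eef_pos: [0.507, -0.0664, 0.1231]
ee_rot: [3.135, 0.561, -2.906]
force: [1.5, -2.2, 1.0]
width: 0.0002
gripper_force: 0.0
```

```bash
python3 where.py; python3 go.py -60 105 125 0
```

```text
tcp [-57.6  -1.3 123.1] z [ 0.532  0.007 -0.847] y [-0.004  1.     0.006] lead [-37.8  -1.1 109.5] 0.0001940784889804649 [ 0.25  0.02 -0.99  0.16 -0.   -1.74]
rel [ 4.000e-03  3.570e-01  1.000e-03  1.000e-02  1.063e+00 -2.200e-02]
```

Request:
{"op": "arm_command", "data": {
  "series": [0.004, 0.11, 0, 0.01, 0.2, 0, 0, 0.004, 0.22, 0, 0.01, 0.5, 0, 0, 0.004, 0.357, 0, 0.01, 1, 0, 0, 0.004, 0.357, 0, 0.01, 1, 0, 0, 0.004, 0.357, 0, 0.01, 1, 0, 0]
}}

```text
t: 16.18
eef_pos: [0.4822, 0.0303, 0.1211]
ee_rot: [-3.141, -0.002, -2.904]
force: [-0.8, 0.2, 0.1]
width: 0.0005
gripper_force: 0.0
```

```bash
python3 where.py; python3 go.py -60 108 48 0
python3 - <<'E'
from h import *
a=arm.grab_frame("top");b=arm.grab_frame("scene")
o=np.zeros((600,800,3),np.uint8)
o[:,:420]=cv2.resize(a[185:305,310:394],(420,600),interpolation=2)
o[:395,425:]=cv2.resize(b[205:290,215:296],(375,395),interpolation=2)
cv2.imwrite("pics/c2.png",o)
E
```

```text
tcp [-59.1  98.5 121.1] z [-0.002 -0.    -1.   ] y [-0.002  1.    -0.   ] lead [-49.6  98.5  99.1] 0.000460333644283643 [ 0.47  0.17 -0.57 -0.   -0.83 -1.8 ]
rel [-0.    -0.001  0.001  0.008  0.095  0.731]
```

View pics/c2.png

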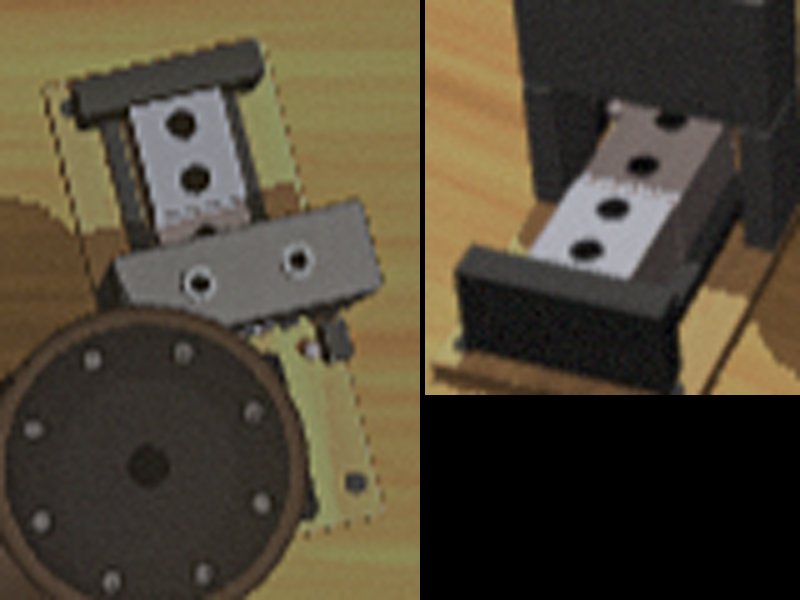

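The picture shows both spacers flush with each other and tight against the stop. Now I'll lower the closed fingers on the gate's outer side and sweep it round.

Request:
{"op": "arm_command", "data": {
  "series": [0, 0, 0, 0, 0.2, 0, 0, 0, 0, 0, 0, 0.2, 0.4, 0, 0, 0, 0, 0, 0.2, 0.73, 0, 0, 0, 0, 0, 0.2, 0.73, 0]
}}

```text
t: 16.77
eef_pos: [0.4743, 0.0471, 0.0469]
ee_rot: [-3.14, -0.006, -2.906]
force: [0.5, -1.2, 0.9]
width: 0.0002
gripper_force: 0.0
```

Request:
{"op": "arm_command", "data": {
  "series": [0, 0, 0, 0, -0.15, 0, 0, 0, 0, 0, 0, -0.3, 0, 0, 0, 0, 0, 0, -0.42, 0, 0, 0, 0, 0, 0, -0.54, 0, 0, 0, 0, 0, 0, -0.66, 0, 0, 0, 0, 0, 0, -0.75, 0, 0]
}}

```text
t: 17.52
eef_pos: [0.4943, -0.0247, 0.0484]
ee_rot: [-3.141, -0.003, -2.905]
force: [0.2, 0.8, 0.6]
width: 0.0005
gripper_force: 0.4
```

Request:
{"op": "arm_command", "data": {
  "series": [0, 0, 0, 0, -0.12, 0, 0, 0, 0, 0, 0, -0.24, 0, 0, 0, 0, 0, 0, -0.36, 0, 0, 0, 0, 0, 0, -0.45, 0, 0]
}}

```text
t: 18.02
eef_pos: [0.5047, -0.0686, 0.0484]
ee_rot: [-3.141, -0.003, -2.905]
force: [0.2, 0.3, -0.5]
width: 0.0004
gripper_force: 0.2
```

```bash
python3 where.py; python3 - <<'E'
from h import *
a=arm.grab_frame("wrist")
cv2.imwrite("pics/w5.png",a)
E
```

```text
tcp [-60.3  -2.8  48.4] z [-0.003 -0.001 -1.   ] y [-0.001  1.    -0.001] lead [-50.9  -2.9  26.4] 0.0004022336216489571 [ 0.25  0.32 -0.59  0.   -0.66 -1.59]
```

View pics/w5.png

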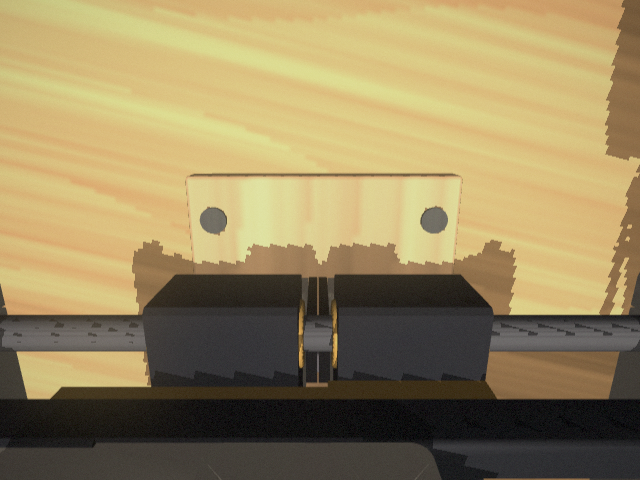

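The gate is no longer in view on the outer side, so it swung ahead of the fingers. Tilting 30 degrees for the final push.

Request:
{"op": "arm_command", "data": {
  "series": [0, -0.1, 0, 0.12, -0.1, -0.02, 0, 0, -0.2, 0, 0.13, -0.15, -0.01, 0, 0, -0.333, 0, 0.13, -0.15, 0.02, 0, 0, -0.333, 0, 0.13, -0.15, 0.02, 0, 0, -0.333, 0, 0.13, -0.15, 0.02, 0]
}}

```text
t: 18.7
eef_pos: [0.4955, -0.0859, 0.0467]
ee_rot: [3.141, 0.521, -2.908]
force: [0.6, 0.2, 0.7]
width: 0.0005
gripper_force: 0.0
```

```bash
python3 where.py; python3 go.py -38 -18 47 30
```

```text
tcp [-73.4 -17.5  46.7] z [ 0.498 -0.    -0.867] y [0.002 1.    0.   ] lead [-54.2 -17.6  32.4] 0.0004988054674795495 [ 0.13  0.19 -0.76 -0.52 -0.11 -0.96]
rel [-0.    -0.002 -0.001 -0.308 -0.004  0.174]
```

Request:
{"op": "arm_command", "data": {
  "series": [0, 0, 0, -0.06, 0, 0.034, 0, 0, 0, 0, -0.12, 0, 0.068, 0, 0, 0, 0, -0.18, 0, 0.102, 0, 0, 0, 0, -0.23, 0, 0.13, 0, 0, 0, 0, -0.27, 0, 0.153, 0, 0, 0, 0, -0.308, 0, 0.174, 0]
}}

```text
t: 19.45
eef_pos: [0.5295, -0.0771, 0.0463]
ee_rot: [-3.141, 0.519, -2.904]
force: [-1.5, -1.8, -1.5]
width: 0.0003
gripper_force: 0.9
```

Request:
{"op": "arm_command", "data": {
  "series": [0, 0, 0, -0.02, 0, 0.012, 0, 0, 0, 0, -0.035, 0, 0.02, 0, 0, 0, 0, -0.045, 0, 0.026, 0, 0, 0, 0, -0.045, 0, 0.026, 0]
}}

```text
t: 19.95
eef_pos: [0.5341, -0.076, 0.0464]
ee_rot: [-3.141, 0.519, -2.905]
force: [-5.1, -2.2, 3.7]
width: 0.0001
gripper_force: 2.6
```

```bash
python3 where.py
```

```text
tcp [-33.5 -16.9  46.4] z [ 0.496  0.    -0.868] y [-0.001  1.    -0.   ] lead [-14.3 -16.9  32. ] 0.00013843991831884763 [ 0.16  0.24 -0.73 -0.43 -0.09 -1.08]
```

Request:
{"op": "arm_command", "data": {
  "series": [0, 0, 0, -0.01, 0, 0.006, 0, 0, 0, 0, -0.01, 0, 0.006, 0]
}}

```text
t: 20.2
eef_pos: [0.5343, -0.0759, 0.0461]
ee_rot: [3.141, 0.518, -2.905]
force: [-7.5, -3.3, 6.8]
width: 0.0004
gripper_force: 4.4
```

Request:
{"op": "arm_command", "data": {
  "series": [0, 0, 0, -0.01, 0, 0.006, 0, 0, 0, 0, -0.01, 0, 0.006, 0]
}}

```text
t: 20.45
eef_pos: [0.5345, -0.0758, 0.0458]
ee_rot: [3.141, 0.517, -2.906]
force: [-12.3, -4.7, 8.7]
width: 0.0003
gripper_force: 6.3
```

```bash
python3 where.py
```

```text
tcp [-33.  -16.9  45.8] z [ 0.494  0.001 -0.869] y [-0.     1.     0.001] lead [-13.9 -16.8  31.4] 0.0003032969455072376 [ 0.16  0.24 -0.73 -0.42 -0.09 -1.09]
```

The gate is solid at about 13 N, which fits fully shut. Retreating to check.

Request:
{"op": "arm_command", "data": {
  "series": [0, 0, 0, 0.17, 0, -0.1, 0, 0, 0, 0, 0.35, 0, -0.2, 0, 0, 0.1, 0, 0.3, 0, -0.5, 0, 0, 0.2, 0, 0.3, 0, -0.9, 0, 0, 0.333, 0, 0.3, 0, -0.9, 0, 0, 0.333, 0, 0.3, 0, -0.9, 0]
}}

```text
t: 21.2
eef_pos: [0.4709, -0.0914, 0.1126]
ee_rot: [-3.14, -0.001, -2.903]
force: [-0.3, 0.3, -0.7]
width: 0.0007
gripper_force: 0.0
```

Request:
{"op": "arm_command", "data": {
  "series": [0, 0, 0, 0.2, -0.5, -0.4, 0, 0, 0, 0, 0.2, -1, -0.8, 0, 0, 0, 0, 0.2, -1, -0.8, 0]
}}

```text
t: 21.58
eef_pos: [0.4751, -0.1961, 0.193]
ee_rot: [-3.139, 0.003, -2.906]
force: [-0.1, 0.4, -0.2]
width: 0.0002
gripper_force: 0.0
```

```bash
python3 where.py; python3 - <<'E'
from where import *
c=cam("wrist");w=arm.grab_frame("wrist");b=arm.grab_frame("scene");a=arm.grab_frame("top")
u=proj(c,place(J,np.array([[-13,49,41.5],[-13,-40,41.5],[-5,-40,41.5],[-5,49,41.5]])/1000.))
print(u.round())
o=np.zeros((600,800,3),np.uint8)
x0,y0=int(max(0,min(u[:,0].mean()-90,460))),int(max(0,min(u[:,1].mean()-75,330)))
print(x0,y0)
o[:300,:360]=cv2.resize(w[y0:y0+150,x0:x0+180],(360,300),interpolation=2)
o[300:,:360]=cv2.resize(w,(360,300))
o[:300,365:]=cv2.resize(b[180:300,215:330],(435,300),interpolation=2)
o[300:,365:765]=cv2.resize(a[185:305,300:420],(400,300),interpolation=2)
cv2.imwrite("pics/c3.png",o)
E
```

```text
tcp [-118.9 -119.9  193. ] z [ 0.003 -0.003 -1.   ] y [ 0.001  1.    -0.003] lead [-109.3 -120.   171. ] 0.00024171449736120408 [-0.01  0.14 -0.42  0.   -1.01 -1.33]
[[521. 347.]
 [414. 346.]
 [414. 355.]
 [520. 355.]]
377 275
```

View pics/c3.png

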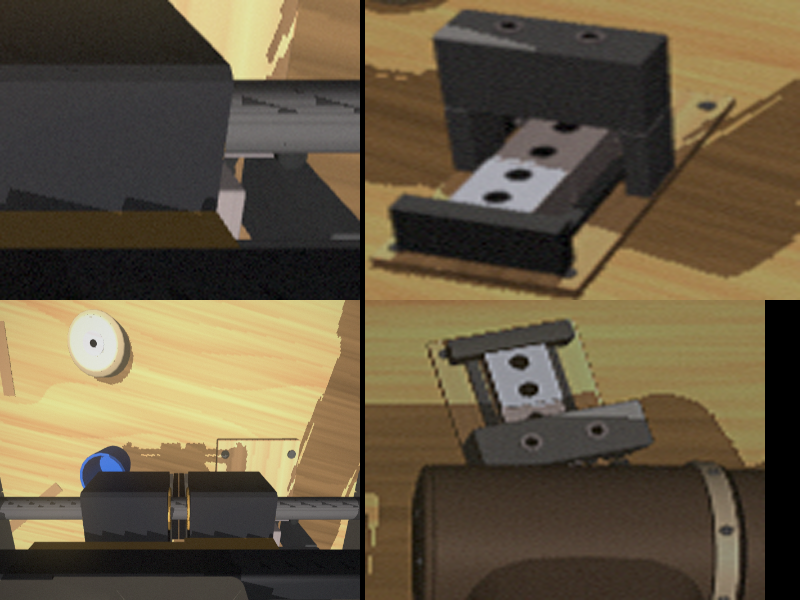

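The row is still flush, and the wheel and cup are untouched. The gate is hidden behind the gripper in this view, so I'll check its angle numerically from above.

Request:
{"op": "arm_command", "data": {
  "series": [0, 0, 0, -0.1, 0.4, -0.4, 0, 0, 0, 0, -0.2, 0.8, -0.8, 0, 0, 0, 0, -0.2, 1, -1, 0, 0, 0, 0, -0.2, 1, -1, 0]
}}

```text
t: 22.22
eef_pos: [0.469, -0.0896, 0.2906]
ee_rot: [-3.141, -0.0, -2.901]
force: [-0.4, -0.2, -0.2]
width: 0.0003
gripper_force: 0.0
```

Request:
{"op": "arm_command", "data": {
  "series": [0, 0, 0, 0.1, 0.2, -0.6, 0, 0, 0, 0, 0.1, 0.2, -0.6, 0, 0, 0, 0, 0.1, 0.2, -0.6, 0]
}}

```text
t: 22.6
eef_pos: [0.4541, -0.0742, 0.3485]
ee_rot: [3.141, -0.004, -2.904]
force: [-0.3, 0.4, -0.6]
width: 0.0003
gripper_force: 0.0
```

```bash
python3 - <<'E'
from where import *
c=cam("wrist");w=arm.grab_frame("wrist");cv2.imwrite("pics/w6.png",w)
hsv=cv2.cvtColor(w,cv2.COLOR_BGR2HSV).astype(int)
print(iv(p))
for a in np.r_[0,.04,.08,.12,.2,.4,.8,1.2,1.57,2.07]:
    d=np.array([-np.sin(a),-np.cos(a)]);n=np.array([-np.cos(a),np.sin(a)])
    X=[np.r_[np.array([-9,49])+r*d+4*n,z]/1000. for r in range(20,84,4) for z in(25,32,38)]
    u=proj(c,place(J,np.array(X))).round().astype(int)
    s=hsv[u[:,1],u[:,0]];print(a,u.min(0),u.max(0),"sat",np.median(s[:,1]),"val",np.median(s[:,2]))
# column profiles across gate line (jig x) at several y, z=41.5
for y in(20,0,-20,-32):
    u=proj(c,place(J,np.array([[x,y,35] for x in range(-40,6,3)])/1000.)).round().astype(int)
    print(y,[tuple(hsv[v,k,1:]) and f"{hsv[v,k,1]}/{hsv[v,k,2]}" for k,v in u])
E
```

```text
[-110.86383655    3.54048768  348.5216756 ]
0.0 [289 267] [338 271] sat 42.0 val 85.0
0.04 [289 265] [339 270] sat 45.5 val 84.0
0.08 [290 262] [339 270] sat 46.5 val 86.0
0.12 [290 260] [339 269] sat 51.5 val 88.5
0.2 [291 255] [339 268] sat 110.0 val 162.0
0.4 [295 244] [341 265] sat 111.0 val 165.0
0.8 [311 224] [346 261] sat 111.0 val 169.0
1.2 [335 211] [352 259] sat 109.0 val 182.5
1.57 [357 208] [360 259] sat 81.0 val 232.5
2.07 [365 217] [392 262] sat 114.0 val 226.0
20 ['107/171', '110/167', '111/168', '111/167', '115/164', '114/164', '112/166', '40/83', '47/82', '41/81', '22/148', '20/152', '26/136', '53/91', '57/85', '52/88']
0 ['110/165', '114/163', '110/160', '114/164', '112/161', '110/160', '110/160', '39/86', '52/83', '43/83', '21/145', '22/150', '36/79', '88/52', '80/48', '102/50']
-20 ['109/176', '113/173', '111/174', '113/173', '113/174', '112/171', '111/170', '51/85', '46/84', '45/79', '28/147', '85/54', '88/55', '83/55', '78/52', '75/51']
-32 ['112/192', '113/191', '114/190', '115/190', '111/188', '111/193', '111/189', '66/97', '49/84', '46/83', '21/143', '80/54', '109/54', '82/53', '77/53', '94/49']
```

The gate's edges lie at the same jig x from y = 20 to -32 mm, so it is at angle 0 and shut. Handing in.

```bash
python3 -c "from station import arm;print(arm.job_done())"
```

```text
the job is handed in; nothing more can be done
None
```

The long spacer is in the channel, the row is pushed home flush against the end stop, the keeper gate is shut, and the job was handed in at about 23 s of the 61 s limit.

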